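# Feed a wooden block under the trimmer guard with the push stick

## Task

With the push stick, push the wooden block along the bench trimmer's bed and in under the guard until it sits firmly against the spring stop hidden inside; feel for the stop, pressing it clearly but gently, and keep the gripper off the block. Then draw the stick back out and lay it down on the bench, clear of the trimmer, leaving the block against the stop and the other things where they are.

Things in the scene. Friction and masses are not known exactly. Their poses are not given: they have to be found in the camera images.
- trimmer: Bench trimmer, fixed: steel bed plate 8 mm thick (x -165..160, 112 wide), a grey box guard (158 long, 85 wide, top 50 mm above bench; black knob on top to 64) over its far part. Origin on the bench (z 0) below the middle of the guard's mouth; x = feed direction, into the mouth; z up. Before the mouth two fences, 16 mm above the bed: 41 apart for x -40..0, flaring to about 87 apart at x -125.
- mouth (a point): Middle of the guard's mouth, 12 mm above the bed, axes as the trimmer. The opening is 41 mm wide and 24 high above the bed and runs straight inwards. Inside, a sprung hold-down leaf drags on the block once the block's front is about 75 mm past the mouth: a steady drag of some 2 to 10 N, which is not yet the stop.
- gauge: Bracket of the length stop at the guard's far end (origin on the bed, 148 mm past the mouth, axes as the trimmer). Its sprung buffer is hidden inside, facing the mouth, set 92 to 116 mm past it: unknown, to be felt. It yields 1 N at touch, then 2 N per mm, for 9 mm. About 10 N is right, under 5 not seated, over 16 harms it. Let go, it may push the block back a little till the leaf's drag holds.
- blank_center (a point): Centre (half-way up) of the loose wooden block, 70 long (x) x 36 wide x 18 high mm, 40 to 85 g, lying flat on the bed before the mouth, not quite straight; x points along it, roughly in the feed direction.
- stick_grip (a point): Middle of the upright grip of the loose plywood push stick (0.12 kg): a block 50 long (x), 20 wide (y), its top 71 mm above the stick's underside; this point is 50 mm above the underside. x points to the nose, z up. The blade is 14 mm high, 22 wide (28 at the nose), from 35 mm behind the grip's middle to the nose 130 mm ahead.
- stick_nose (a point): Middle of the push stick's flat front end, 7 mm above its underside, 130 mm ahead of the grip; x points forward along the stick.
- sand_block: Bystander: cork sanding block 47 x 85 x 26 mm, origin under its centre.
- wax_tub: Bystander: white lidded tub 66 mm across, 62 high, origin under its centre.
- casting: Bystander: small white resin figure blank 68 mm long, 18 high, lying down, origin under its centre.

How it is judged:
By the outcome, as a careful person would: the job done as asked, in the order asked, and still so for the second after the job is handed in, with the robot touching nothing.
It also fails if it takes over 45 s, if anything falls off the work surface, if the arm or the gripper's body presses on something with over 40 N, if the wrist force passes 120 N, or if a joint passes its speed limit or range.

## Robot

A 6-joint arm with a two-finger parallel gripper is mounted at the origin on the work surface; the furniture and walls round the work are solid. World frame = base frame: x ahead of the robot, y to its left, z up, the work surface at z = 0. Lengths are in m, angles in degrees, forces in N, time in s.
With the tool pointing down it reaches from about 0.325 to 0.875 m from the base axis. Payload 4.4 kg.
Tool frame: the origin (TCP) lies between the finger pads; the fingertips stand r.nose_length ahead of it and the grasp point (between the pads) lies 5 mm behind it (r.nose_length is the distance from the TCP to the fingertips, in m); z points along the fingers, y is the direction in which the jaws open and shut (so a half turn about z gives the same grasp; the last joint's range is limited). The gripper opens to 85 mm and grips with 20 to 120 N. Pads are 22 mm wide; open, the fingers measure 114 mm over their backs; the gripper's body (76 mm by 85 mm) begins 54 mm behind the grasp point. The pads swing forward as they close: fully open they stand 13 mm farther back than shut.
Start: joints at [-81.503, 11.837, 88.321, -0, 79.842, -8.623], TCP at [0.169, -0.55, 0.245] pointing down, gripper open.
Joint ranges: [-156.59, 156.59], [-49.26, 127.26], [12.9, 141.05], [-63.56, 243.56], [4.71, 150.69], [-161.64, 161.64]. Speed limits (degrees/s): [159.86, 159.86, 180, 180, 180, 180].

## Interface

Orientations are given as [roll, pitch, yaw] about the fixed x, y, z axes, in that order (R = Rz(yaw) Ry(pitch) Rx(roll)).
In Python, from workcell import r gives the robot as it stands. Calls block until the motion is done:
- r.goto(position, orientation): joint-space move of the TCP to a pose.
- r.servo_line(position, orientation=None, max_speed=0.15, contact_N=None): straight line of the TCP; orientation=None keeps the orientation; max_speed is the mean speed in m/s. With contact_N (N) it stops when the force on the tool has changed by that much, and returns True; else False.
- r.movej(angles): joint-space move.
- r.gripper_to(opening): finger opening in m; the grip force is fixed at half the most; returns when the fingers have stopped.
- r.sleep(seconds).
- r.solve_ik(position, orientation): joint angles nearest the present ones, or None.
- r.read_camera(name): name is "scene" or "side" or "wrist"; returns the picture (384x512x3 uint8, red, green, blue); there is no depth.
- r.camera_info(name): a dict with "fx", "fy", "cx", "cy" (pixels), "R" (3x3) and "t" (3): a world point X has camera coordinates R X + t; the wrist camera has in their place "T_tool_cam" (4x4, takes a point from camera to tool coordinates, whose origin is the TCP and whose axes are the flange's). Camera axes: x right, y down, z forward; pixel columns grow to the right and rows downward; lengths in m; the calibration is good to about 2 mm. A picture is of the moment at which its call begins: read the wrist's pose just before it. camera_info takes no time and is no camera call.
A pose or a line that the arm cannot do raises r.MotionError and nothing moves.
- r.sign_off(): hands the job in, once; it reports no verdict.
Readings, each from a call of its own:
- r.read_clock(): time.
- r.read_joints(): joint angles.
- r.read_dq(): joint speeds.
- r.read_tau(): joint torques, N m.
- r.read_eef_pos(): TCP position.
- r.read_ee_rot(): TCP orientation.
- r.read_contact_force(): force on the tool from outside, world axes, zero at the start.
- r.read_wrist_torque(): the same for the moment, N m.
- r.read_width(): finger opening in m.
Only numpy, scipy, OpenCV 4.12 (cv2) and the standard library are available. Lean on these libraries where they do the work, as an engineer would, in place of code of your own. Each camera call takes 0.05 s, during which the arm holds its last target.

## Working session

There is one attempt and no reset: what is moved stays moved. The work goes in short steps, each a Python script; the robot and the scene stay as the last script left them, time stands still between calls to the robot, and variables do not carry over. Pictures are saved under pics/ and viewed, and the job is handed in when it is done.

```bash
mkdir -p pics; ls; python3 - <<'E'
from workcell import r
import cv2, numpy as np
for n in ["scene","side","wrist"]:
    im=r.read_camera(n); cv2.imwrite(f"pics/{n}0.png",im[:,:,::-1]); print(n,{k:np.round(np.array(v),4).tolist() for k,v in r.camera_info(n).items()})
print(r.nose_length,r.read_eef_pos(),r.read_ee_rot(),r.read_clock(),r.read_contact_force())
E
```

```text
pics
scene {'fx': 389.9503, 'fy': 389.9503, 'cx': 262.7678, 'cy': 189.4819, 'R': [[-0.8218, -0.5696, 0.014], [-0.2759, 0.3763, -0.8845], [0.4986, -0.7307, -0.4664]], 't': [0.4333, 0.1608, 0.9247]}
side {'fx': 366.9187, 'fy': 366.9187, 'cx': 249.3606, 'cy': 188.2148, 'R': [[0.9815, -0.1917, 0.0021], [-0.1609, -0.8296, -0.5346], [0.1042, 0.5244, -0.8451]], 't': [-0.4944, 0.1598, 0.9905]}
wrist {'fx': 338.7426, 'fy': 338.7426, 'cx': 260.6475, 'cy': 190.0857, 'T_tool_cam': [[-0.0002, -0.9638, -0.2666, 0.0677], [1.0, -0.0002, 0.0001, -0.0004], [-0.0001, -0.2666, 0.9638, -0.1295], [0.0, 0.0, 0.0, 1.0]]}
0.014 [ 0.16916799 -0.54894593  0.24436111] [-1.79896137e+02 -1.44295838e-02  1.71203734e+01] 0.15 [-0.34609788 -0.26276537 -0.43625332]
```

View pics/scene0.png

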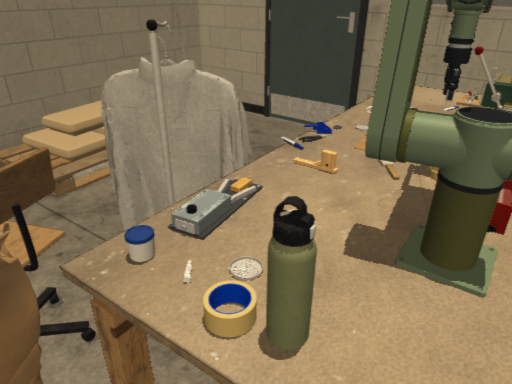

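View pics/side0.png

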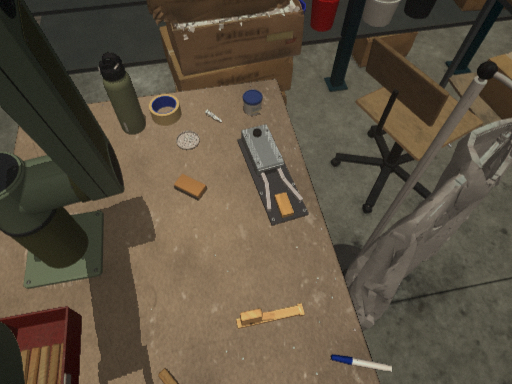

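View pics/wrist0.png

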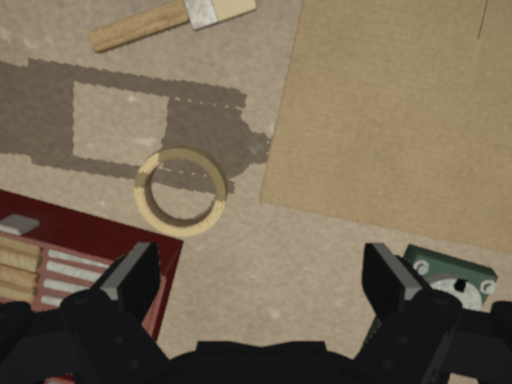

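The side view shows the trimmer at about (245-305,125-220), with the block on its bed at (285,205). The stick's grip is at (252,317) and its nose at about (303,312). The sanding block is at (190,187), the tub at (252,103) and the figure at (214,116).

```bash
cat > h.py <<'E'
import numpy as np, cv2
from scipy.spatial.transform import Rotation as Ro
from workcell import r
def ray_fixed(name):
    c=r.camera_info(name); R=np.array(c["R"]);t=np.array(c["t"])
    K=np.array([[c["fx"],0,c["cx"]],[0,c["fy"],c["cy"]],[0,0,1]]); return K,R,t
def wristcam(p,e):
    c=r.camera_info("wrist"); T=np.eye(4);T[:3,:3]=Ro.from_euler("xyz",e,degrees=True).as_matrix();T[:3,3]=p
    W=T@np.array(c["T_tool_cam"]); R=W[:3,:3].T; t=-R@W[:3,3]
    K=np.array([[c["fx"],0,c["cx"]],[0,c["fy"],c["cy"]],[0,0,1]]); return K,R,t
def pix2(cam,uv,z):
    K,R,t=cam; uv=np.atleast_2d(np.array(uv,float)); d=np.c_[uv,np.ones(len(uv))]@np.linalg.inv(K).T@R
    C=-R.T@t; return C+d*((z-C[2])/d[:,2])[:,None]
def proj(cam,X):
    K,R,t=cam; x=(np.atleast_2d(X)@R.T+t)@K.T; return x[:,:2]/x[:,2:]
def snap(name,f):
    if name=="wrist":
        p,e=r.read_eef_pos(),r.read_ee_rot(); cam=wristcam(p,e)
    else: cam=ray_fixed(name)
    im=r.read_camera(name)[:,:,::-1].copy(); cv2.imwrite(f"pics/{f}.png",im); np.save(f"pics/{f}.npy",np.array(cam,dtype=object),allow_pickle=True); return im,cam
def load(f): return tuple(np.load(f"pics/{f}.npy",allow_pickle=True))
E
python3 - <<'E'
from h import *
c=ray_fixed("side")
for n,uv,z in [("grip top",(252,317),.06),("nose",(303,312),.007),("tail",(238,322),.007),("blank",(285,205),.02),("sand",(190,187),.02),("tub",(252,103),.05),("knob",(258,132),.06),("bed corners",(305,215),.008),("",(272,222),.008)]:
    print(n,pix2(c,uv,z).round(3))
im=cv2.imread("pics/side0.png"); cv2.imwrite("pics/sz.png",cv2.resize(im[110:340,160:330],None,fx=3.4,fy=2.6*1.0 if 0 else 2.6,interpolation=cv2.INTER_CUBIC))
E
```

```text
grip top [[ 0.454 -0.288  0.06 ]]
nose [[ 0.581 -0.288  0.007]]
tail [[ 0.421 -0.281  0.007]]
blank [[0.608 0.005 0.02 ]]
sand [[0.35  0.116 0.02 ]]
tub [[0.588 0.386 0.05 ]]
knob [[0.58 0.25 0.06]]
bed corners [[ 0.658 -0.031  0.008]]
 [[ 0.561 -0.035  0.008]]
```

View pics/sz.png

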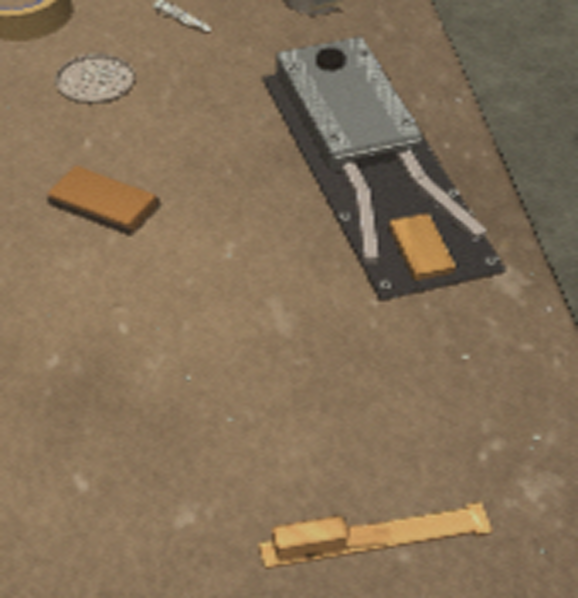

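```bash
python3 - <<'E'
from h import *
r.goto([0.60,0.06,0.27],[180,0,95]); r.sleep(0.2)
snap("wrist","w_tr"); print(r.read_eef_pos(),r.read_ee_rot(),r.read_joints(),r.read_clock())
r.goto([0.50,-0.285,0.22],[180,0,0]); r.sleep(0.2)
snap("wrist","w_st"); print(r.read_eef_pos(),r.read_ee_rot(),r.read_joints(),r.read_clock())
E
```

```text
Traceback (most recent call last):
  File "h.py", line 20, in snap
    im=r.read_camera(name)[:,:,::-1].copy(); cv2.imwrite(f"pics/{f}.png",im); np.save(f"pics/{f}.npy",np.array(cam,dtype=object),allow_pickle=True); return im,cam
                                                                                                      ~~~~~~~~^^^^^^^^^^^^^^^^^^
ValueError: could not broadcast input array from shape (3,3) into shape (3,)
```

```bash
sed -i 's/np.save(f"pics\/{f}.npy",np.array(cam,dtype=object),allow_pickle=True)/np.savez(f"pics\/{f}.npz",K=cam[0],R=cam[1],t=cam[2])/; s/^def load.*/def load(f):\n    d=np.load(f"pics\/{f}.npz"); return d["K"],d["R"],d["t"]/' h.py; python3 - <<'E'
from h import *
snap("wrist","w_tr"); print(r.read_eef_pos(),r.read_ee_rot(),r.read_joints(),r.read_clock())
r.goto([0.50,-0.285,0.22],[180,0,0]); r.sleep(0.2)
snap("wrist","w_st"); print(r.read_eef_pos(),r.read_ee_rot(),r.read_joints(),r.read_clock())
for f in("w_tr","w_st"): cv2.imwrite(f"pics/{f}_b.png",cv2.resize(cv2.imread(f"pics/{f}.png"),(800,600),interpolation=cv2.INTER_CUBIC))
E
```

```text
[0.60002872 0.05958908 0.26997562] [-1.79998132e+02  1.32068605e-03  9.49628654e+01] [-2.54671037e+00  1.41996061e+01  8.25094542e+01 -1.56422056e-03
  8.32926193e+01 -7.50939305e+00] 3.0917
[ 0.50053221 -0.28421775  0.22014118] [ 1.79993426e+02 -1.28655887e-02  9.86311895e-02] [-3.82036239e+01  1.31140390e+01  8.98390680e+01  2.88924540e-03
  7.70327223e+01  5.16970976e+01] 4.7
```

View pics/w_tr_b.png

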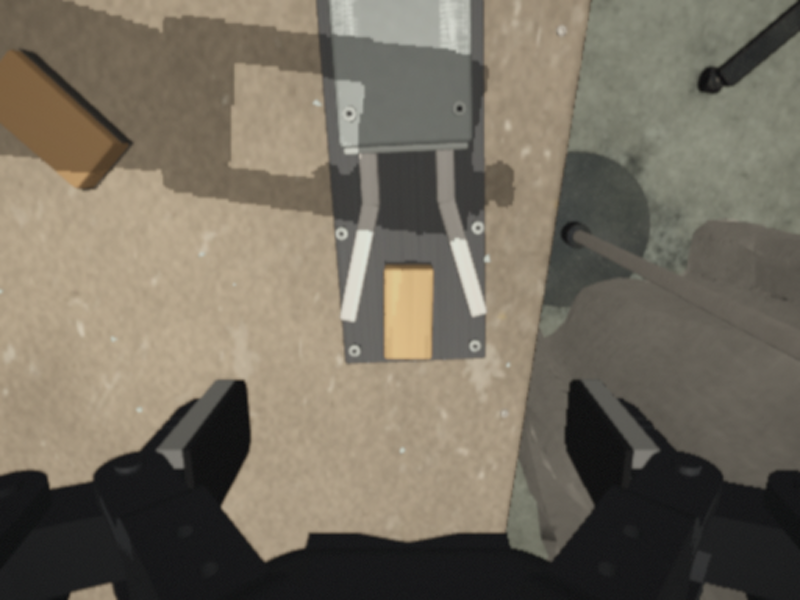

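View pics/w_st_b.png

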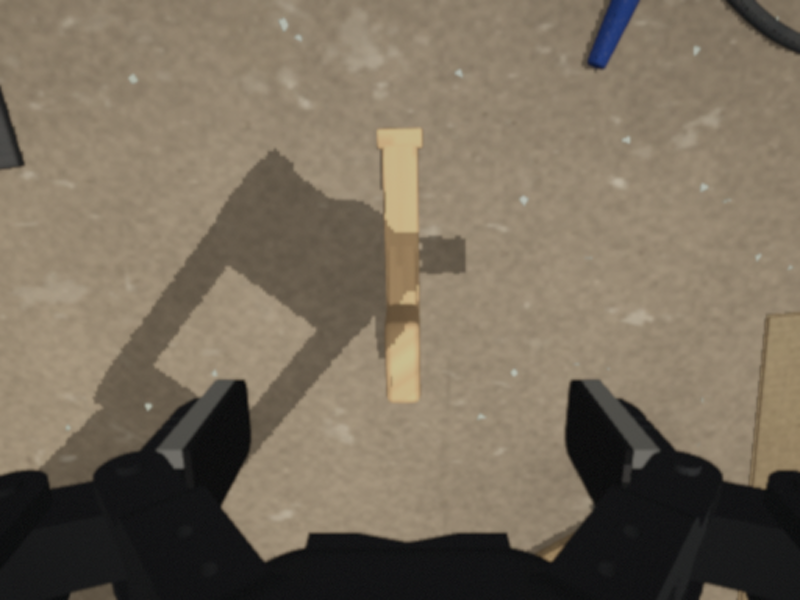

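The trimmer view (800 px wide) shows the bed's near edge at (346,362)-(486,357), the block top at (384-433,267-359) and the guard's front edge at (345,150)-(467,145). The stick view shows the nose top edge at (377,130)-(421,129), with the grip's top ending at about (388-419,402).

```bash
python3 - <<'E'
from h import *
s=1/1.5625
def P(f,uv,z): 
    uv=np.atleast_2d(uv); return pix2(load(f),(uv+.5)*s-.5,z)[:,:2]
bed=P("w_tr",[(346,362),(486,357)],.008); print("bed",bed.round(4),np.linalg.norm(bed[1]-bed[0]))
f=-(bed[1]-bed[0]);print("perp yaw", np.degrees(np.arctan2(f[1],f[0]))-90)
far=P("w_tr",[(317,0),(484,60)],.008);print("left edge yaw",np.degrees(np.arctan2(*(far[0]-bed[0])[::-1])),"right",np.degrees(np.arctan2(*(far[1]-bed[1])[::-1])))
g=P("w_tr",[(345,150),(467,145)],.050);print("guard top front",g.round(4),np.linalg.norm(g[0]-g[1]),g.mean(0),"d from bed edge",np.linalg.norm(g.mean(0)-bed.mean(0)), np.degrees(np.arctan2(*(g.mean(0)-bed.mean(0))[::-1])))
b=P("w_tr",[(385,268),(433,266),(432,359),(384,359)],.026);print("block",b.round(4),b.mean(0),[np.linalg.norm(b[i]-b[(i+1)%4]).round(4) for i in range(4)])
a=(b[0]+b[1]-b[2]-b[3]);print("yaw",np.degrees(np.arctan2(a[1],a[0])))
fl=P("w_tr",[(376,155),(376,205),(437,152),(441,205),(482,315),(348,320)],.024);print("fence",fl.round(4))
n=P("w_st",[(377,130),(421,129)],.014);print("nose",n.round(4),n.mean(0),np.linalg.norm(n[0]-n[1]))
t=P("w_st",[(388,402),(419,402)],.071);print("grip back top",t.round(4),np.linalg.norm(t[0]-t[1]))
t=P("w_st",[(386,233),(419,233)],.014);print("grip front base",t.round(4))
for f,c in(("w_tr",(300,0,520,400)),("w_st",(330,100,480,430))):
    im=cv2.imread(f"pics/{f}.png"); x0,y0,x1,y1=[int(v*s) for v in c]; k=600/(y1-y0)
    cv2.imwrite(f"pics/{f}_c.png",cv2.resize(im[y0:y1,x0:x1],None,fx=k,fy=k,interpolation=cv2.INTER_CUBIC)); print(x0,y0,k)
E
```

```text
bed [[ 0.5595 -0.0381]
 [ 0.6697 -0.0243]] 0.11110422205369001
perp yaw -262.85285092591755
left edge yaw 97.43842495425741 right 97.5589845804603
guard top front [[0.5546 0.1242]
 [0.6316 0.134 ]] 0.07758149525190726 [0.59307097 0.12909421] d from bed edge 0.1617153087488887 97.64393111345584
block [[ 0.5851  0.0446]
 [ 0.6194  0.0491]
 [ 0.6258 -0.0225]
 [ 0.5896 -0.0256]] [0.60495443 0.01141861] [np.float64(0.0346), np.float64(0.0718), np.float64(0.0363), np.float64(0.0704)]
yaw 94.37842008387314
fence [[0.573  0.1226]
 [0.5753 0.0887]
 [0.6144 0.1281]
 [0.6208 0.0927]
 [0.6595 0.0148]
 [0.5605 0.0023]]
nose [[ 0.5805 -0.2651]
 [ 0.5811 -0.2917]] [ 0.58076504 -0.27840154] 0.026635783023487448
grip back top [[ 0.4284 -0.2725]
 [ 0.4284 -0.2905]] 0.017918094649222383
grip front base [[ 0.5179 -0.27  ]
 [ 0.5179 -0.291 ]]
192 0 2.34375
211 64 2.843601895734597
```

View pics/w_tr_c.png

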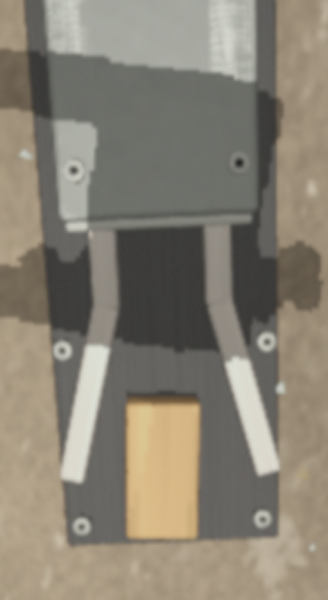

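View pics/w_st_c.png

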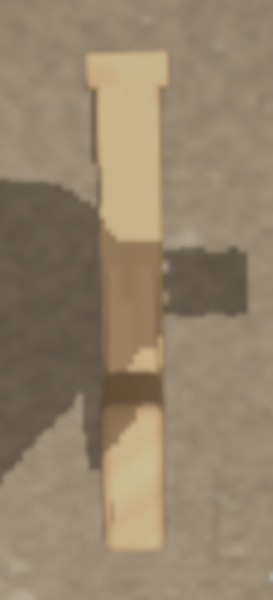

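```bash
python3 - <<'E'
from h import *
c=load("w_st")
def Q(uv,z): uv=np.array(uv,float); return pix2(c,(uv+.5)/2.8436-.5+[211,64],z)[:,:2]
for a in ([(97,95),(102,235)],[(160,95),(162,235)]):
    p=Q(a,.014);print(p.round(4),np.degrees(np.arctan2(*(p[0]-p[1])[::-1])))
p=Q([(104,372),(162,372),(104,405),(162,405),(106,549),(161,549)],.071);print(p.round(4))
p=Q([(87,53),(167,51)],.014);print(p.round(4))
E
```

```text
[[ 0.5676 -0.2684]
 [ 0.5205 -0.2697]] 1.5132477399042399
[[ 0.5677 -0.2896]
 [ 0.5205 -0.2906]] 1.2378019550111818
[[ 0.4872 -0.2722]
 [ 0.4873 -0.2897]
 [ 0.4768 -0.2722]
 [ 0.4768 -0.2898]
 [ 0.4287 -0.2724]
 [ 0.4288 -0.2898]]
[[ 0.5811 -0.2653]
 [ 0.5818 -0.2918]]
```

```bash
python3 - <<'E'
from h import *
O=[180,0,1.3]
r.goto([.452,-.281,.12],O)
r.servo_line([.452,-.281,.035],O,max_speed=.12)
r.sleep(.1); print(r.read_contact_force(),r.read_eef_pos())
r.gripper_to(0.0); r.sleep(.1)
print("w",r.read_width(),r.read_eef_pos(),r.read_contact_force(),r.read_clock())
r.servo_line([.452,-.281,.10],O,max_speed=.15)
r.sleep(.15); snap("wrist","w_held"); print(r.read_eef_pos(),r.read_ee_rot(),r.read_width(),r.read_contact_force(),r.read_wrist_torque(),r.read_clock())
E
python3 -c "
import cv2;cv2.imwrite('pics/w_held_b.png',cv2.resize(cv2.imread('pics/w_held.png'),(800,600),interpolation=cv2.INTER_CUBIC))"
```

```text
[ 0.0204888  -0.07244922  0.54898359] [ 0.45298763 -0.28177762  0.03623843]
w 0.019196370524652794 [ 0.45213263 -0.28117367  0.03514998] [0.32178944 0.31476144 1.28532281] 6.8833
[ 0.45101836 -0.28013758  0.09844861] [-1.79873818e+02  1.36911344e-01  1.29970370e+00] 0.019646235855603236 [ 0.30955937  0.78791378 -2.01420726] [ 0.02406704  0.03237221 -0.04036569] 7.6667
```

View pics/w_held_b.png

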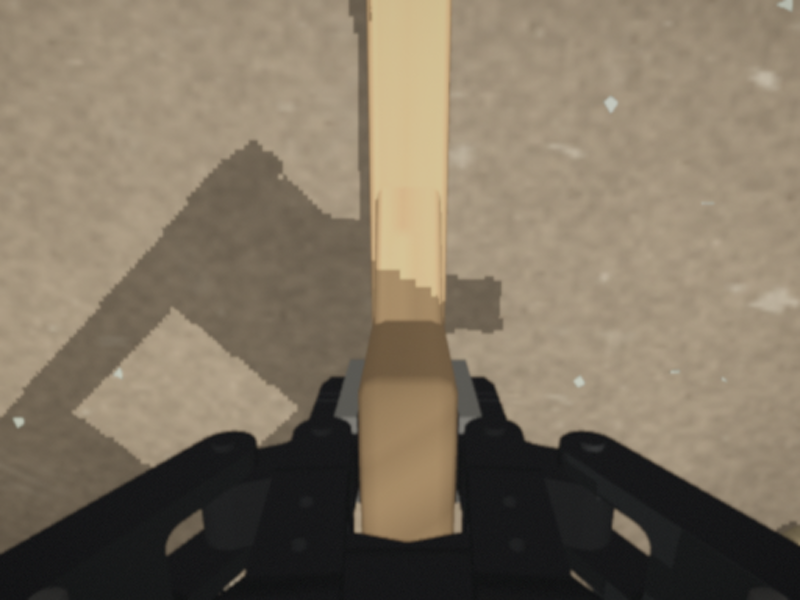

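Stick held: width is 19.6 mm and the blade runs straight ahead in the wrist view (370-450 px). Next I move it to the pre-push pose.

```bash
cat >> h.py <<'E'
YAW=97.4
U=np.array([np.cos(np.radians(YAW)),np.sin(np.radians(YAW))]); V=np.array([-U[1],U[0]])
M=np.array([0.5933,0.1320])
def tcp(nx,lat,z): 
    p=M+U*(nx-.130)+V*lat; return [p[0],p[1],z]
OR=[180,0,YAW]
def where():
    p=np.array(r.read_eef_pos()); d=p[:2]-M; return d@U+.130, d@V, p[2]
def force():
    f=np.array(r.read_contact_force()); return f[:2]@U, f[:2]@V, f[2]
E
python3 - <<'E'
from h import *
r.goto(tcp(-.195,.0037,.10),OR)
r.servo_line(tcp(-.195,.0037,.0455),OR,max_speed=.12); r.sleep(.2)
print(np.round(where(),4),r.read_ee_rot(),np.round(force(),2),r.read_clock())
snap("wrist","w_pre"); im,_=snap("side","s_pre"); cv2.imwrite("pics/s_pre_c.png",cv2.resize(im[110:300,200:340],None,fx=3.1*1.0,fy=3.1,interpolation=cv2.INTER_CUBIC)); print(r.read_clock())
E
```

```text
[-0.1956  0.0027  0.0469] [1.79871361e+02 7.89476935e-02 9.73970351e+01] [ 0.25 -0.49 -0.16] 9.725
9.825
```

View pics/s_pre_c.png

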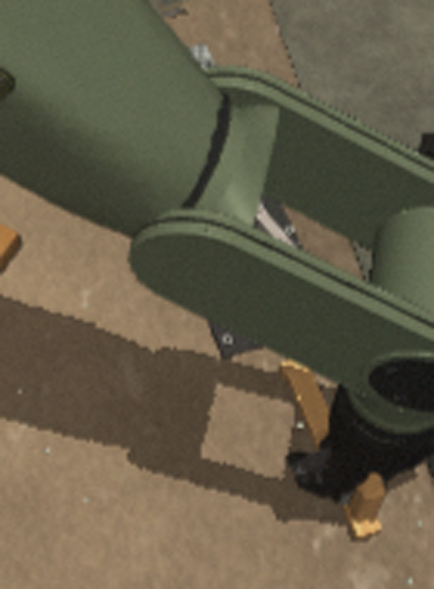

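View pics/w_pre.png

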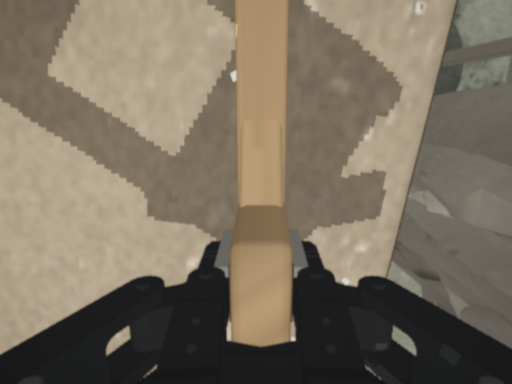

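```bash
python3 - <<'E'
from h import *
def rep(k): print(k,np.round(where(),4),np.round(force(),2),round(r.read_clock(),2))
r.servo_line(tcp(-.195,.0037,.0440),OR,max_speed=.05); rep("low")
print(r.servo_line(tcp(-.140,.0037,.0440),OR,max_speed=.05,contact_N=8)); rep("a")
print(r.servo_line(tcp(-.090,.0,.0440),OR,max_speed=.05,contact_N=8)); rep("b")
im,_=snap("scene","sc_b"); cv2.imwrite("pics/sc_b_c.png",cv2.resize(im[150:260,140:350],None,fx=3.8,fy=3.8,interpolation=cv2.INTER_CUBIC)[:,:800])
im,_=snap("side","s_b"); cv2.imwrite("pics/s_b_c.png",cv2.resize(im[110:300,200:340],None,fx=3.1,fy=3.1,interpolation=cv2.INTER_CUBIC))
E
```

```text
low [-0.1949  0.0038  0.0439] [-0.02 -0.34 -1.6 ] 10.07
False
a [-0.1403  0.0037  0.044 ] [ 0.37  0.57 -0.73] 11.32
False
b [-0.0901  0.0001  0.0439] [-0.01 -0.17 -0.5 ] 12.47
```

View pics/sc_b_c.png

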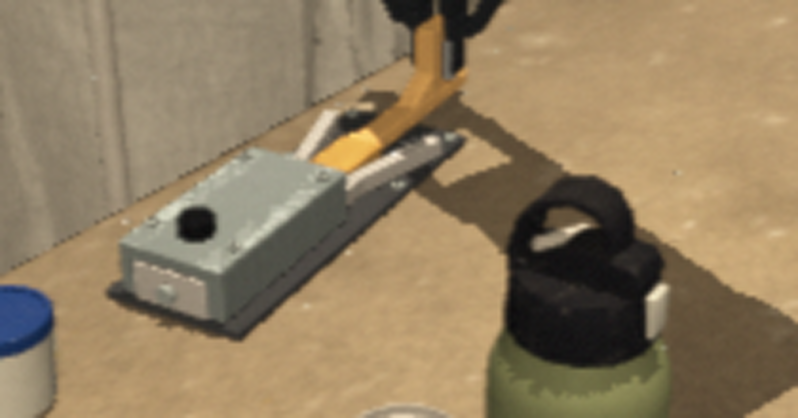

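View pics/s_b_c.png

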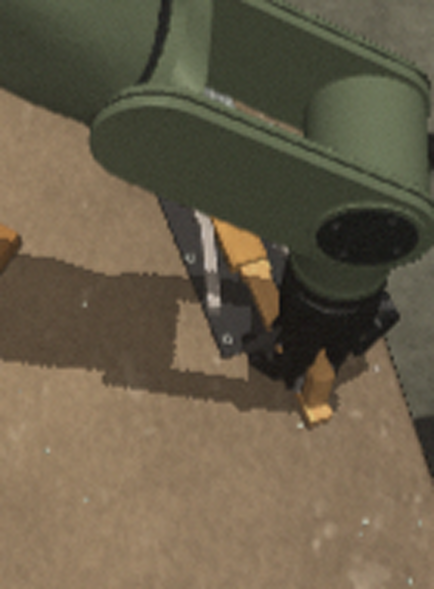

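The block is straight and centred, entering the mouth between the fences (scene crop about (345,150)). I continue to the leaf and then step for the stop.

```bash
python3 - <<'E'
from h import *
def fm(n=4):
    a=[]
    for _ in range(n): a.append(force()); r.sleep(.02)
    return np.mean(a,0),np.std(a,0)
def rep(k): m,s=fm(); print(k,np.round(where(),4),np.round(m,2),s.round(2),round(r.read_clock(),2)); return m
print(r.servo_line(tcp(-.006,0,.0440),OR,max_speed=.06,contact_N=8)); rep("c")
print(r.servo_line(tcp(.000,0,.0440),OR,max_speed=.03,contact_N=10)); rep("d")
for x in (.004,.008,.012,.016):
    print(r.servo_line(tcp(x,0,.0440),OR,max_speed=.03,contact_N=12)); rep(x)
E
```

```text
False
c [-0.0063 -0.0001  0.044 ] [-0.14  0.15 -0.82] [0.21 0.29 0.33] 14.19
False
d [0.0003 0.     0.044 ] [-0.26  0.1  -1.09] [0.5  0.57 0.5 ] 14.61
False
0.004 [ 0.0025 -0.0005  0.0445] [-5.29  0.04 -0.59] [0.67 0.42 0.31] 14.96
False
0.008 [ 0.0064 -0.0006  0.0445] [-5.22  0.21 -0.73] [0.33 0.61 0.28] 15.31
False
0.012 [ 0.0107 -0.0006  0.0444] [-4.97 -0.15 -0.66] [0.55 0.44 0.45] 15.66
False
0.016 [ 0.0152 -0.0004  0.0443] [-5.11 -0.39 -0.92] [0.14 0.37 0.28] 16.01
```

The drag is a steady 5 N or so. I go on in 1 mm steps.

```bash
python3 - <<'E'
from h import *
def fm(n=4):
    a=[]
    for _ in range(n): a.append(force()[0]); r.sleep(.015)
    return np.mean(a)
base=5.15; x=.016; hist=[]
while x<.058:
    f=-fm(4)-base
    if f>2.0: f=-fm(6)-base
    hist.append((round(x,4),round(float(where()[0]),4),round(f,2)))
    if f>9.3: break
    x+= .0015 if f<1.2 else (.001 if f<6 else .0005)
    r.servo_line(tcp(x,0,.0440),OR,max_speed=.03)
    if r.read_clock()>33: break
for h in hist: print(*h)
print(r.read_clock(),r.read_contact_force(),r.read_eef_pos())
E
```

```text
0.016 0.0152 0.15
0.0175 0.0169 -0.01
0.019 0.0186 -0.3
0.0205 0.0202 -0.34
0.022 0.0218 0.4
0.0235 0.0233 0.24
0.025 0.0249 0.0
0.0265 0.0264 -0.29
0.028 0.0279 -0.44
0.0295 0.0294 -0.29
0.031 0.0309 -0.12
0.0325 0.0324 0.18
0.034 0.0339 -0.31
0.0355 0.0354 -0.05
0.037 0.0369 0.15
0.0385 0.0381 0.58
0.04 0.039 2.47
0.041 0.0394 3.72
0.042 0.0399 4.99
0.043 0.0405 5.93
0.044 0.0411 6.88
0.0445 0.0413 7.9
0.045 0.0416 7.98
0.0455 0.0418 8.68
0.046 0.0421 9.74
24.575 [  0.65662689 -15.01893646   2.25394038] [0.60527925 0.0448786  0.04498666]
```

The stop was felt at nose x of about 38 mm (front about 108 mm past the mouth), and it is now pressed to about 9.7 N above the drag. I draw back and lay the stick at its old spot.

```bash
python3 - <<'E'
from h import *
def rep(k): print(k,np.round(where(),4),np.round(force(),2),round(r.read_clock(),2))
r.servo_line(tcp(.025,0,.0445),OR,max_speed=.03); rep("r1")
r.servo_line(tcp(-.195,0,.0450),OR,max_speed=.12); rep("r2")
r.servo_line(tcp(-.21,0,.09),OR,max_speed=.12)
O=[180,0,1.3]
r.goto([.452,-.281,.075],O)
print(r.servo_line([.452,-.281,.0352],O,max_speed=.06,contact_N=5)); r.sleep(.15)
print(r.read_eef_pos(),r.read_ee_rot(),r.read_contact_force(),r.read_clock())
E
```

```text
r1 [0.0253 0.0001 0.0444] [-0.99  0.18 -1.35] 25.43
r2 [-0.1942 -0.      0.0449] [ 1.13 -1.14 -1.94] 27.41
True
[ 0.45125817 -0.28034554  0.03516234] [-1.79913925e+02  9.56179851e-02  1.30646643e+00] [ 1.93336634 -0.79857644  3.40174624] 30.0083
```

```bash
python3 - <<'E'
from h import *
r.gripper_to(0.06); r.sleep(.1)
p=r.read_eef_pos(); O=[180,0,1.3]
r.servo_line([.452,-.281,.16],O,max_speed=.12); print(r.read_contact_force(),r.read_clock())
r.goto([.43,-.36,.26],[180,0,1.3]); r.sleep(.2)
im,_=snap("side","s_end"); im2,_=snap("scene","sc_end"); snap("wrist","w_end"); print(r.read_clock())
cv2.imwrite("pics/s_end_c.png",cv2.resize(im[80:340,150:350],None,fx=2.3,fy=2.3,interpolation=cv2.INTER_CUBIC))
E
```

```text
[-0.78774763  0.2851044   0.12047864] 31.7667
32.7
```

View pics/s_end_c.png

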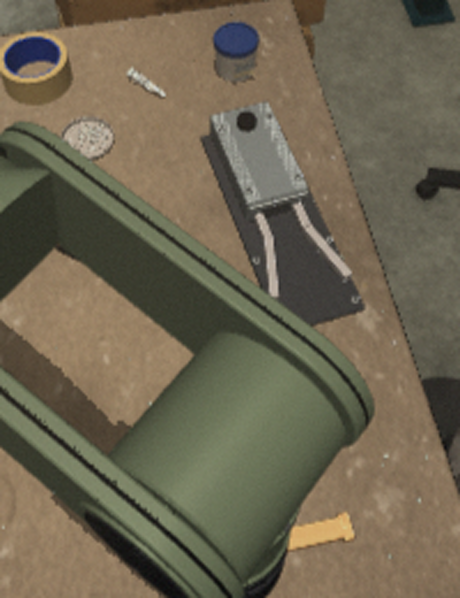

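View pics/sc_end.png

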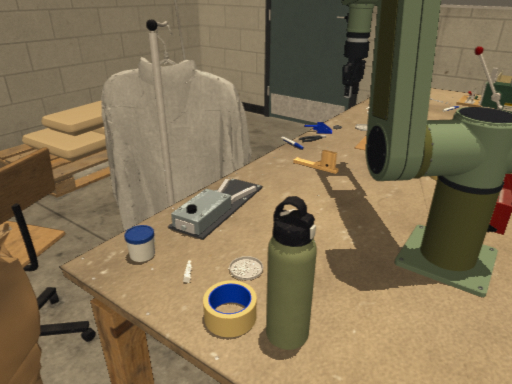

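The bed before the mouth is empty, so the block is in under the guard. The stick lies free on the bench at scene (315,162). The tub (140,243) and the figure (187,271) look unmoved, and the sanding block is hidden behind the arm. I hand in.

```bash
python3 - <<'E'
from h import *
print(r.read_contact_force(),r.read_width(),r.read_clock()); r.sign_off()
E
```

```text
[0.20833905 1.14962015 0.01275058] 0.06003559808904291 32.7
the job is handed in; nothing more can be done
```

I pushed the block in under the guard with the stick until it pressed the spring stop, then laid the stick back on the bench. The job was handed in at 32.7 s.

**Push:** The leaf gave a steady drag of about 5 N. I felt the stop with the block's front about 108 mm past the mouth and pressed it in about 4 mm. The force was then about 9.7 N above the drag, or 15 N in all. Only the stick touched the block.

**Stick:** I drew it straight back out, laid it at its original spot clear of the trimmer, and let go of it.

**Last checks:**
- The pictures show an empty bed before the mouth and the stick lying on the bench.
- The tub and figure look unmoved.
- The sanding block was hidden by the arm in the last side view, so I could not confirm it, though the robot never touched down near it.
- I could not see the block inside the guard. It probably sprang back about 2 mm on release, until the leaf held it. That is judged from the forces.

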